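# Park the tray of loose cells behind the sill of its bay

## Robot

A 7-joint arm with a two-finger parallel gripper is mounted at the origin on a cart in front of the work surface, level with it; the furniture and walls round the work are solid. World frame = base frame: x ahead of the robot, y to its left, z up, the work surface at z = 0. Lengths are in mm, angles in rad, forces in N, time in s.
With the tool pointing down it reaches from about 400 to 900 mm from the base axis. Payload 5.5 kg.
Tool frame: the origin (TCP) lies on the centre line of the jaws, within the pads' length; the fingertips stand 11 mm ahead of it and the grasp point (between the pads) lies 8 mm behind it; z points along the fingers, y is the line along which they close (so a half turn about z gives the same grasp; the last joint's range is limited). The gripper opens to 92 mm and grips with 3 to 60 N. Pads are 19 mm wide; open, the fingers measure 130 mm over their backs; the gripper's body (75 mm by 190 mm) begins 47 mm behind the grasp point.
Start: joints at [-0.941, 0.501, -0.427, 1.55, 0.221, 1.138, -0.21], TCP at [233.073, 606.776, 237.729] pointing down, gripper open.
Joint ranges: [-2.88, 2.88], [-0.31, 2.03], [-1.54, 1.56], [0.2, 2.42], [-1.41, 4.55], [0.19, 2.02], [-2.57, 2.57]. Speed limits (rad/s): [2.57, 2.57, 3.14, 3.14, 3.14, 3.14, 3.14].

## Interface

Orientations are given as a unit quaternion [x, y, z, w].
In Python, from plant import * gives the robot as it stands. The module is installed in compiled form; this text tells all that it offers.
- The arm moves only by the shell command python3 -m creep 'ROWS'. ROWS is JSON, one flat list of numbers, 5 for each row, row after row: the opening, from 0 (shut) to 1 (fully open), then the shift along the tool's x, y, z scaled (see below), then the turn about the tool's z scaled (see below). A call has 1 to 5 rows; each row shifts and turns the commanded pose from where the row before left it, along the tool's axes as they then stand; what a row does not reach is not made up. The controller multiplies each number of a shift by 20 mm and each number of a turn by 4 degrees. A row lasts 1/12 s, in which the tool goes at most 41.7 mm and 7.16 degrees, less where a joint would pass 70% of its speed; a pose out of reach is approached as far as the arm can. A call with a number of a shift or a turn outside -1 to 1 is refused whole. A call with a gripper value outside its range is refused whole. The fingers move at their own pace and stop on an object; the grip force is fixed at half the most. Time passes only in rows, so rows that do not move let the fingers close. It gives the time, the measured TCP pose, the force, the opening and the grip force at its end, in the units of the state.
- get_obs(): the state, without advancing time (a new reading comes with each control period).
- capture(name): name is "scene" or "top" or "wrist"; returns (picture, depth): 384x512x3 uint8, blue, green, red; 384x512 float32, mm along the optical axis (not along the pixel's ray), 0 where there is no reading.
- camera_params(name): a dict with "fx", "fy", "cx", "cy" (pixels), "R" (3x3) and "t" (3): a world point X has camera coordinates R X + t. Camera axes: x right, y down, z forward; pixel columns grow to the right and rows downward; lengths in mm; the calibration is good to about 2 mm. A picture is of the moment at which its call begins: read the wrist's pose just before it. camera_params takes no time and is no camera call; for the wrist camera it gives the pose at the moment of the call.
- close_job(): hands the job in; it is judged then, once.
The state is a dict: "time_s": time; "joint_positions": joint angles; "joint_velocities": joint speeds; "effort": joint torques, N m; "tcp_pos": TCP position; "ee_rot": TCP orientation; "wrist_force": force on the tool from outside, world axes, zero at the start; "ft_torque": the same for the moment, N m; "opening": finger opening in mm; "grasp_force": force on a finger pad.
Only numpy, scipy, OpenCV 4.12 (cv2) and the standard library are available. Lean on these libraries where they do the work, as an engineer would, in place of code of your own. Each camera call takes 0.05 s, during which the arm holds its last target. There are 200 camera calls.

## Task

Put the open tray with its loose battery cells away in the roofed parking bay. Carry it level by its bridge handle, rest its nose on the bay's raised sill with its tail still on the bench and let go; then take it by the tab at its tail and push it in over the sill under the roof, until its tail is down behind the sill too and its nose has pressed the sprung stop plate at the back all the way in. Keep the cells in the tray, never tip it steeply, and leave the other things on the bench where they are.

Things in the scene. Friction and masses are not known exactly. Their poses are not given: they have to be found in the camera images.
- tray: Grey open tray with aluminium fittings, loose on the bench: 150 mm long (x) x 92 wide (y) x 32 high, walls and floor 4 mm, about 0.36 kg plus the cells (hidden mass and friction vary). Origin: centre of the underside. +x points to its nose (the plain end), -x to its tail (the end with the tab), z up
- tray_handle (a point): Centre of the tray's bridge handle: a square aluminium bar 12 mm thick (tray x), 14 mm high, running across the tray (tray y) over its middle, free span 84 mm between two flat uprights; centre 58 mm above the underside, top 65 mm. Same axes as the tray. Pinch it along the tray's x. It passes under the bay's roof only when the tray is nearly level
- tray_tab (a point): Grasp point on the tab at the tray's tail: an upright aluminium block 14 mm (tray x) x 32 mm (tray y) x 28 mm high (26 to 54 mm above the underside), on a short neck, its centre 97 mm behind the tray's centre, 22 mm behind the tail wall; this point lies 42 mm above the underside. Pinch it along the tray's y
- tray_nose (a point): Middle of the lower edge of the tray's nose, 75 mm ahead of the tray's centre
- tray_tail (a point): Middle of the lower edge of the tray's tail, 75 mm behind the tray's centre
- cell_a_mid (a point): Centre of a loose cylindrical rechargeable cell, 18 mm diameter x 66 mm, 45 g, lying in the tray and free to roll; z along its length
- cell_b_mid (a point): Centre of a second cell, same size, lying in the tray and free to roll
- cell_c_mid (a point): Centre of a third cell, same size, lying in the tray and free to roll
- bay: Fixed sheet-metal parking bay on the bench, mouth towards the robot. Origin: on the bench under the middle of its sill; x points straight in, z up. Its floor behind the sill lies 3 mm above the bench and runs to x = 221 mm. Deep inside, hidden under the roof, an end stop stands at a depth that differs from run to run and is not reported: find it by feel
- bay_sill (a point): Middle of the top of the bay's sill, 14 mm above the bench: a round-topped bar across the mouth, 10 mm thick (bay x -5 to +5 mm), 116 mm long. With the tray pressed fully home, the tray's tail is 23 to 37 mm and its nose 173 to 187 mm behind this point, and the tab hangs about over the sill
- bay_roof (a point): Middle of the front edge of the bay's roof underside, at bay x = 90 mm, 88 mm above the bench; the roof covers x = 90 to 225 mm, its top 91 mm, front hem 99 mm high. The channel under it is 104 mm wide (12 mm more than the tray) between cheeks; ahead of the roof only low guides 27 mm high from x = 60 mm, with flared lead-ins from x = 36 mm, open above
- plate (a joint): Sprung rubber plate on the face of that end stop (70 mm wide, 6 to 42 mm above the bench): 0 when free, 0.008 when pressed all the way in (8 mm), towards the back. Its spring is soft (0.6 N), far weaker than the tray's friction, so the tray stays where it is pushed; when all the way in it is solid
- marker: Bystander: marker pen lying on the bench, 122 x 12 x 13 mm
- oil_bottle: Bystander: small upright oil bottle, 36 mm diameter, 84 mm high
- brass_knob: Bystander: upright brass stub, 22 mm diameter, 38 mm high
- battery_pack: Bystander: flat battery pack, 84 x 141 x 23 mm with its lead
Not all that is in view belongs to the job. Leave any purple look-alike of the tray alone.

How it is judged (in metres and radians):
On the way, in this order (a step that is already met when the one before it is completed fails the run):
1. the tray is carried level by its bridge handle, clear of the bench (height (world z) of tray_handle above 0.115 m and angle between tray's own z axis and vertical below 0.2 rad and distance between the grasp point and tray_handle below 0.04 m), for 0.2 s.
2. the tray stands with its nose on the sill and its tail on the bench before the sill, let go (x of tray_nose in the frame of bay between 0.003 and 0.1 m and height (world z) of tray_nose above 0.011 m and height (world z) of tray_tail below 0.006 m and x of tray_tail in the frame of bay below -0.02 m and contact force between the fingers and tray below 0.1 N), for 0.3 s.
3. the tail is pushed up to the sill, the tray moved by its tab (x of tray_tail in the frame of bay above -0.03 m and distance between the grasp point and tray_tab below 0.04 m and contact force between the fingers and tray above 0.5 N), for 0.1 s.
At the end, for the whole second after the job is handed in: The tray stands still and flat on the bay's floor, its whole length behind the sill (tail at least 6 mm past the sill's middle, both lower ends within 4 mm of the floor), the sprung stop plate is pressed in by more than 4 of its 8 mm, and all three cells lie inside the tray (x of tray_tail in the frame of bay above 0.006 m and height (world z) of each of tray_tail, tray_nose below 0.007 m and value of joint plate above 0.004 m and linear speed of tray below 0.02 m/s and x of cell_a_mid in the frame of tray between -0.073 and 0.073 m and y of cell_a_mid in the frame of tray between -0.045 and 0.045 m and z of cell_a_mid in the frame of tray between 0 and 0.045 m and x of cell_b_mid in the frame of tray between -0.073 and 0.073 m and y of cell_b_mid in the frame of tray between -0.045 and 0.045 m and z of cell_b_mid in the frame of tray between 0 and 0.045 m and x of cell_c_mid in the frame of tray between -0.073 and 0.073 m and y of cell_c_mid in the frame of tray between -0.045 and 0.045 m and z of cell_c_mid in the frame of tray between 0 and 0.045 m); the robot touches nothing.
It fails at once if a cell leaves the tray (not (x of cell_a_mid in the frame of tray between -0.073 and 0.073 m and y of cell_a_mid in the frame of tray between -0.045 and 0.045 m and z of cell_a_mid in the frame of tray between 0 and 0.045 m and x of cell_b_mid in the frame of tray between -0.073 and 0.073 m and y of cell_b_mid in the frame of tray between -0.045 and 0.045 m and z of cell_b_mid in the frame of tray between 0 and 0.045 m and x of cell_c_mid in the frame of tray between -0.073 and 0.073 m and y of cell_c_mid in the frame of tray between -0.045 and 0.045 m and z of cell_c_mid in the frame of tray between 0 and 0.045 m)).
It fails at once if the tray is tipped by more than 20 degrees (angle between tray's own z axis and vertical above 0.35 rad).
It fails at once if a bystander is shifted by more than 30 mm (distance of any of marker, oil_bottle, brass_knob, battery_pack from where it was at the start of the episode above 0.03 m).
It also fails if it takes over 72 s, if anything falls off the work surface, if the arm or the gripper's body presses on something with over 40 N, if the wrist force passes 120 N, or if a joint passes its speed limit or range.

## Working session

There is one attempt and no reset: what is moved stays moved. The work goes in short steps, Python scripts to look and compute and a shell command to move; the robot and the scene stay as the last step left them, time stands still between calls to the robot, and variables do not carry over. Pictures are saved under pics/ and viewed, at most 11 in all, crops included, and the job is handed in when it is done.

```bash
mkdir -p pics; cat > h.py <<'E'
from plant import *
import numpy as np, cv2
from scipy.spatial.transform import Rotation as Ro
def cloud(name):
    p=camera_params(name); im,d=capture(name); d=d.astype(float)
    v,u=np.mgrid[:d.shape[0],:d.shape[1]]
    C=np.stack([(u-p['cx'])/p['fx']*d,(v-p['cy'])/p['fy']*d,d],-1)
    W=(C-np.array(p['t']))@np.array(p['R'])
    W[d==0]=np.nan
    return im,W
E
python3 - <<'E'
from h import *
for n in('top','scene'):
    im,W=cloud(n); cv2.imwrite(f'pics/{n}0.png',im); np.savez(f'{n}0.npz',im=im,W=W)
o=get_obs(); print(o['tcp_pos'],Ro.from_quat(o['ee_rot']).as_matrix().round(3),o['time_s'])
E
```

```text
[232.92893069 606.18662784 236.79817509] [[-0.933  0.359 -0.001]
 [ 0.359  0.933 -0.002]
 [ 0.    -0.002 -1.   ]] 0.1
```

View pics/top0.png

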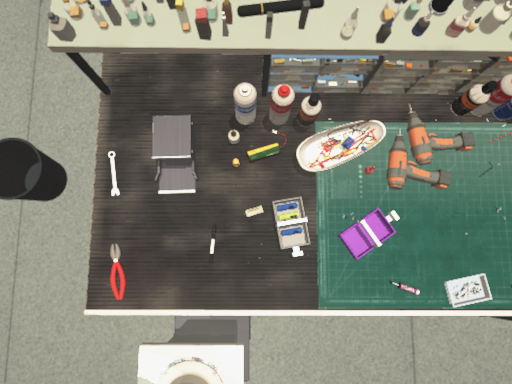

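View pics/scene0.png

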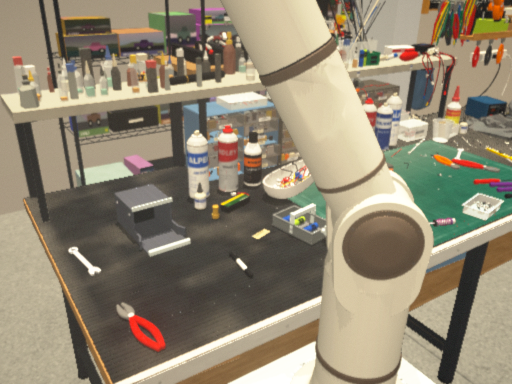

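Top view: the grey tray with blue and yellow cells is at (291,223), with its tab at (297,252). The look-alikes are the purple tray (368,235), the oval bowl (340,145) and the small white box (468,290). I choose the grey one. The bay is at (175,150), with its sill near (178,189).

```bash
python3 - <<'E'
from h import *
z=np.load('top0.npz'); im,W=z['im'],z['W']
for n,(u,v) in dict(base=(195,375),tray=(291,223),tab=(297,252),handle=(291,222),tray_ul=(276,202),bay_roof=(172,135),hemL=(155,157),hemR=(190,157),sill=(178,189),sl=(161,190),sr=(195,190),bowl=(340,145),marker=(213,240),knob=(236,162),bottle=(234,136),block=(254,211)).items(): print(n,W[v,u].round(0))
X,Y,Z=W[...,0],W[...,1],W[...,2]
def bx(m): 
    P=W[m][:,:2].astype(np.float32); r=cv2.minAreaRect(P); return r, len(P)
reg=np.zeros(X.shape,bool); reg[192:262,266:316]=1
for lo,hi in((8,26),(26,40),(40,56),(56,75)):
    m=reg&(Z>lo)&(Z<hi); print(lo,hi,m.sum(),bx(m) if m.sum()>4 else '')
reg[:]=0; reg[110:200,145:205]=1
for lo,hi in((7,20),(20,35),(70,95),(95,105)):
    m=reg&(Z>lo)&(Z<hi); print('bay',lo,hi,m.sum(),bx(m) if m.sum()>4 else '')
c=np.hstack([cv2.resize(im[185:265,255:320],None,fx=6,fy=6,interpolation=2),cv2.resize(im[105:205,140:210],(336,480),interpolation=2)]); cv2.imwrite('pics/crop1.png',c);print(c.shape)
E
```

```text
base [ 72. -18.  24.]
tray [ 519. -302.   65.]
tab [ 432. -321.   53.]
handle [ 522. -302.   64.]
tray_ul [ 587. -259.   33.]
bay_roof [784.  61.  91.]
hemL [713. 108.  98.]
hemR [713.   3. 101.]
sill [631.  54.   4.]
sl [627. 108.   5.]
sr [627.  -1.   9.]
bowl [ 779. -472.    7.]
marker [468. -62.  10.]
knob [ 713. -133.   40.]
bottle [ 791. -126.   60.]
block [nan nan nan]
8 26 419 (((523.7283935546875, -303.34857177734375), (139.10263061523438, 90.253662109375), 9.862524032592773), 419)
26 40 309 (((511.216796875, -308.21148681640625), (173.96893310546875, 93.91070556640625), 10.207404136657715), 309)
40 56 52 (((508.593994140625, -309.8219299316406), (178.05450439453125, 82.66226959228516), 26.8239688873291), 52)
56 75 134 (((476.8643493652344, -314.37738037109375), (106.93728637695312, 90.48374938964844), 10.455105781555176), 134)
bay 7 20 220 (((749.3916015625, 78.54633331298828), (272.5472717285156, 158.15447998046875), 4.388775825500488), 220)
bay 20 35 110 (((748.5283203125, 60.30316162109375), (182.42140197753906, 132.83319091796875), 1.9024507999420166), 110)
bay 70 95 1568 (((778.9348754882812, 61.2097053527832), (136.57608032226562, 118.02471923828125), 1.984121561050415), 1568)
bay 95 105 103 (((776.3220825195312, 62.34774398803711), (131.9403533935547, 113.73681640625), 2.205380439758301), 103)
(480, 726, 3)
```

View pics/crop1.png

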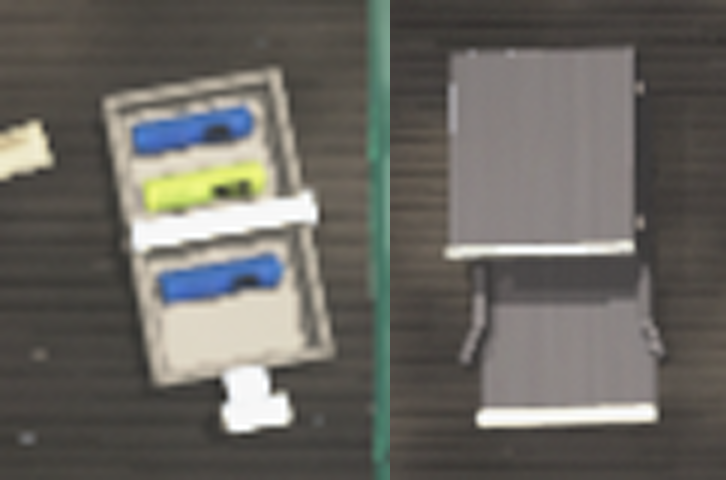

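The crop confirms the grey tray: three cells, white handle, and a tab at the tail, with the nose pointing away from the robot. Its yaw is about 10° and the handle is at about (520,-302). The bay's yaw is about 2° and its sill is at about (622,56). Next I turn the tool and travel over the tray.

```bash
c="python3 -m creep"
$c '[1,0,0,0,1, 1,0,0,0,1, 1,0,0,0,1, 1,0,0,0,1, 1,0,0,0,1]' >/dev/null
$c '[1,0,0,0,1, 1,0,0,0,1, 1,0,0,0,1, 1,0,0,0,1, 1,0,0,0,1]' >/dev/null
$c '[1,0,0,0,1, 1,0,0,0,1, 1,0,0,0,1, 1,0,0,0,1, 1,0,0,0,0.7]'
$c '[1,-1,1,0,0, 1,-1,1,0,0, 1,-1,1,0,0, 1,-1,1,0,0, 1,-1,1,0,0]' >/dev/null
$c '[1,-1,1,0,0, 1,-1,1,0,0, 1,-1,1,0,0, 1,-1,1,0,0, 1,-1,1,0,0]'
$c '[1,-1,-0.1,0,0, 1,-1,-0.1,0,0, 1,-1,-0.1,0,0, 1,-1,-0.1,0,0, 1,-1,-0.1,0,0]' >/dev/null
$c '[1,-1,-0.1,0,0, 1,-1,-0.1,0,0, 1,-1,-0.1,0,0, 1,-1,-0.1,0,0, 1,-1,-0.1,0,0]' >/dev/null
$c '[1,-1,-0.1,0,0, 1,-1,-0.1,0,0, 1,-1,-0.1,0,0, 1,-1,-0.1,0,0, 1,-1,-0.1,0,0]' 
$c '[1,-1,-0.1,0,0, 1,-1,-0.1,0,0, 1,-1,-0.1,0,0, 1,-1,-0.1,0,0, 1,-1,-0.1,0,0]' >/dev/null
$c '[1,-1,-0.1,0,0, 1,-1,-0.1,0,0, 1,-1,-0.1,0,0, 1,-1,-0.1,0,0, 1,-1,-0.1,0,0]' >/dev/null
$c '[1,-1,-0.1,0,0, 1,-1,-0.1,0,0, 1,-1,-0.1,0,0, 1,-1,-0.1,0,0, 1,-1,-0.1,0,0]' >/dev/null
$c '[1,-1,-0.1,0,0, 1,-1,-0.1,0,0, 1,0,0,0,0, 1,0,0,0,0, 1,0,0,0,0]'
cat >> h.py <<'E'
def togo(x,y,z,yaw=None):
    "shift in tool axes /20mm, turn /4deg; yaw = heading of tool y"
    o=get_obs(); R=Ro.from_quat(o['ee_rot']).as_matrix(); p=np.array(o['tcp_pos'])
    n=lambda a:(a+90)%180-90
    cur=np.degrees(np.arctan2(R[1,1],R[0,1]))
    print('t',round(o['time_s'],2),'tcp',p.round(1),'yaw',cur.round(1),'tilt',R[:,2].round(3),'open',o['opening'],'gf',o['grasp_force'],'F',np.round(o['wrist_force'],1),'j7',round(o['joint_positions'][6],2))
    print('units',(R.T@(np.array([x,y,z])-p)/20).round(2),'turn',None if yaw is None else (n(cur-yaw)/4).round(2))
E
python3 - <<'E'
from h import *
togo(520,-302,130,10)
im,W=cloud('wrist'); cv2.imwrite('pics/w1.png',im); np.savez('w1.npz',im=im,W=W)
Z=W[...,2]
m=(Z>58)&(Z<72)&(np.hypot(W[...,0]-520,W[...,1]+302)<70)
P=W[m]; print(cv2.minAreaRect(P[:,:2].astype(np.float32)),np.median(P[:,2]),len(P))
E
```

```text
time_s: 1.35
tcp_pos: [232.9, 606.4, 237.1]
ee_rot: [0.643, 0.766, -0.001, 0.0]
wrist_force: [-0.6, 0.7, -0.4]
opening: 91.9
grasp_force: 0.0
time_s: 2.18
tcp_pos: [466.0, 444.1, 237.2]
ee_rot: [0.642, 0.767, -0.0, -0.0]
wrist_force: [0.5, 0.2, 0.4]
opening: 91.6
grasp_force: 0.0
time_s: 3.43
tcp_pos: [488.4, 143.6, 237.4]
ee_rot: [0.642, 0.767, -0.0, -0.0]
wrist_force: [-0.1, 0.2, -0.0]
opening: 91.6
grasp_force: 0.0
time_s: 5.1
tcp_pos: [515.2, -195.0, 237.3]
ee_rot: [0.641, 0.767, 0.0, -0.001]
wrist_force: [0.1, 0.4, 0.1]
opening: 91.9
grasp_force: 0.0
t 5.1 tcp [ 515.2 -195.   237.3] yaw 10.2 tilt [-0.001  0.001 -1.   ] open 91.9196449300526 gf 0.0 F [0.1 0.4 0.1] j7 0.55
units [-5.31 -0.71  5.36] turn 0.05
((519.5877075195312, -291.2022705078125), (14.547178268432617, 67.25225067138672), 11.716832160949707) 64.42955857976 427
```

View pics/w1.png

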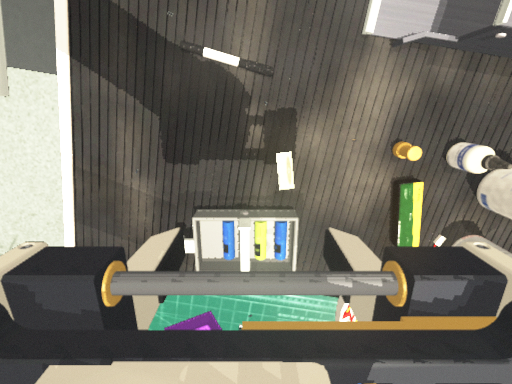

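The wrist view shows the tray at (245,235) with its tab to the left at (190,245) and the handle at (244,240), matching the estimate. I descend over the handle and grasp it.

```bash
c="python3 -m creep"
$c '[1,-1,-0.12,0,0, 1,-1,-0.12,0,0, 1,-1,-0.12,0,0, 1,-1,-0.12,0,0, 1,-1,-0.1,0,0]' >/dev/null
$c '[1,-0.32,-0.08,1,0, 1,0,0,1,0, 1,0,0,1,0, 1,0,0,1,0, 1,0,0,0,0]' >/dev/null
python3 - <<'E'
from h import *
togo(521.3,-302,50,10.5)
E
$c '[1,0,0,1,0, 1,0,0,1,0, 1,0,0,1,0, 1,0,0,1,0, 1,0,0,0.7,0]' >/dev/null
$c '[1,0,0,0.6,0, 1,0,0,0,0, 1,0,0,0,0]' 
python3 - <<'E'
from h import *
togo(521.3,-302,50,10.5)
im,W=cloud('wrist'); cv2.imwrite('pics/w2.png',im)
E
```

```text
t 5.98 tcp [ 519.2 -299.8  153.5] yaw 10.3 tilt [-0.006  0.004 -1.   ] open 92.0022316016437 gf 0.0 F [-1.1  0.4 -0.1] j7 0.76
units [-0.15  0.11  5.17] turn -0.05
time_s: 6.65
tcp_pos: [521.6, -302.4, 51.9]
ee_rot: [0.641, 0.767, 0.0, -0.0]
wrist_force: [0.2, 0.0, -0.1]
opening: 91.8
grasp_force: 0.0
t 6.65 tcp [ 521.6 -302.4   51.9] yaw 10.2 tilt [-0.  0. -1.] open 91.81593482678578 gf 0.0 F [ 0.2  0.  -0.1] j7 0.79
units [ 0.02 -0.01  0.1 ] turn -0.07
```

View pics/w2.png

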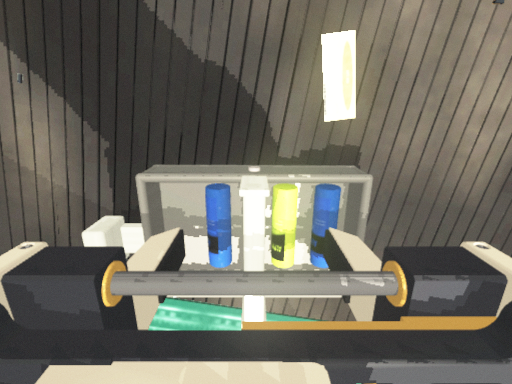

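The handle at (255,230) sits midway between the open fingers, and the cells are clear. I close and lift gently.

```bash
c="python3 -m creep"
$c '[0,0,0,0.08,0, 0,0,0,0,0, 0,0,0,0,0, 0,0,0,0,0, 0,0,0,0,0]' >/dev/null
$c '[0,0,0,0,0, 0,0,0,0,0, 0,0,0,0,0, 0,0,0,0,0, 0,0,0,0,0]' 
$c '[0,0,0,-0.2,0, 0,0,0,-0.4,0, 0,0,0,-0.5,0, 0,0,0,-0.5,0, 0,0,0,-0.5,0]'
$c '[0,0,0,-0.5,0, 0,0,0,-0.5,0, 0,0,0,-0.5,0, 0,0,0,-0.3,0, 0,0,0,0,0]'
$c '[0,0,0,0,0, 0,0,0,0,0]'
python3 - <<'E'
from h import *
togo(521.3,-302,50,10.5)
E
```

```text
time_s: 7.53
tcp_pos: [521.3, -303.0, 50.1]
ee_rot: [0.642, 0.767, 0.0, -0.0]
wrist_force: [-0.5, 0.3, -0.1]
opening: 29.9
grasp_force: 0.0
time_s: 7.95
tcp_pos: [520.7, -302.7, 92.7]
ee_rot: [0.642, 0.767, -0.0, -0.001]
wrist_force: [-0.1, -0.2, -5.8]
opening: 11.4
grasp_force: 30.0
time_s: 8.37
tcp_pos: [522.3, -303.7, 130.1]
ee_rot: [0.642, 0.767, 0.0, 0.001]
wrist_force: [1.5, -0.3, -5.6]
opening: 11.7
grasp_force: 30.0
time_s: 8.53
tcp_pos: [520.9, -302.7, 127.6]
ee_rot: [0.642, 0.767, -0.0, -0.001]
wrist_force: [-0.3, 0.3, -5.6]
opening: 11.4
grasp_force: 30.0
t 8.53 tcp [ 520.9 -302.7  127.6] yaw 10.2 tilt [-0.001  0.001 -1.   ] open 11.422597377073311 gf 29.997271299362183 F [-0.3  0.3 -5.6] j7 0.77
units [0.03 0.03 3.88] turn -0.08
```

```bash
python3 - <<'E'
from h import *
o=get_obs();R=Ro.from_quat(o['ee_rot']).as_matrix();p=np.array(o['tcp_pos'])
im,W=cloud('wrist'); cv2.imwrite('pics/w3.png',im)
L=(W-p)@R
np.set_printoptions(suppress=True)
for u,v in((255,185),(255,215),(255,245),(150,170),(360,170),(255,168),(200,168),(310,168)): print(u,v,W[v,u].round(1),L[v,u].round(1))
E
```

```text
255 185 [ 514.2 -261.6  123.4] [41.6  0.7  4.2]
255 215 [ 517.5 -279.9  124.3] [23.   0.7  3.3]
255 245 [ 521.2 -300.1  123.7] [2.4 0.8 3.9]
150 170 [ 442.3 -272.6   92.5] [ 43.5 -71.9  35.2]
360 170 [ 585.  -246.5   93.6] [43.9 73.1 34. ]
255 168 [ 513.7 -258.4   91.6] [44.8  0.8 36. ]
200 168 [ 476.2 -265.1   92.1] [ 44.8 -37.3  35.6]
310 168 [ 551.2 -251.6   92.1] [44.9 38.9 35.5]
```

View pics/w3.png

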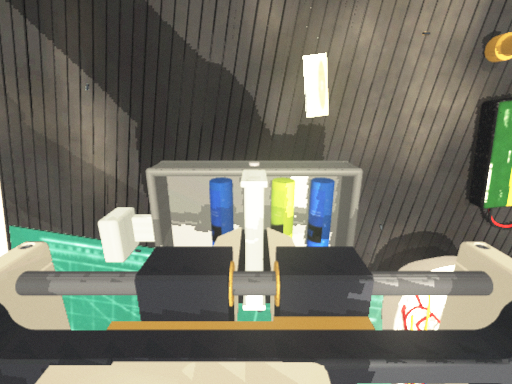

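The handle's top is 3.8 mm ahead of the TCP, so it is held near the fingertips. The grip is firm and the tray is level. I carry it to just in front of the bay and look there.

```bash
c="python3 -m creep"
$c '[0,0,0,-0.3,0, 0,0,0,-0.3,0, 0,0.3,0.1,0,0, 0,0.6,0.18,0,0, 0,0.85,0.25,0,0]' >/dev/null
$c '[0,0.85,0.26,0,0, 0,0.85,0.26,0,0, 0,0.85,0.26,0,0, 0,0.85,0.26,0,0, 0,0.85,0.25,0,0]' >/dev/null
$c '[0,0.85,0.26,0,0, 0,0.85,0.26,0,0, 0,0.85,0.26,0,0, 0,0.85,0.26,0,0, 0,0.85,0.25,0,0]'
$c '[0,0.85,0.26,0,0, 0,0.85,0.26,0,0, 0,0.85,0.26,0,0, 0,0.85,0.26,0,0, 0,0.85,0.25,0,0]' >/dev/null
$c '[0,0.85,0.25,0,0, 0,0.85,0.25,0,0, 0,0.6,0.15,0,0.25, 0,0.4,0.1,0,0.25, 0,0,0,0,0.25]' >/dev/null
$c '[0,0,0,0,0.25, 0,0,0,0,0.25, 0,0,0,0,0.25, 0,0,0,0,0.25, 0,0,0,0,0.3]' >/dev/null
$c '[0,0,0,0,0, 0,0,0,0,0, 0,0,0,0,0]'
python3 - <<'E'
from h import *
togo(561.5,53.6,137,2)
im,W=cloud('wrist'); cv2.imwrite('pics/w4.png',im); np.savez('w4.npz',im=im,W=W)
X,Y,Z=W[...,0],W[...,1],W[...,2]
P=W[(Z>80)&(Z<110)&(X>690)]; print('roof',len(P),np.nanmin(P[:,0]) if len(P) else '')
P=W[(Z>7)&(Z<18)&(X>600)&(X<645)&(Y>-20)&(Y<130)]; print('sill',len(P))
if len(P)>5: print(cv2.minAreaRect(P[:,:2].astype(np.float32)),np.median(P[:,2]))
E
```

```text
time_s: 9.83
tcp_pos: [546.0, -87.6, 140.1]
ee_rot: [0.641, 0.768, 0.0, -0.0]
wrist_force: [-0.5, -0.2, -6.0]
opening: 11.2
grasp_force: 30.0
time_s: 11.33
tcp_pos: [562.0, 53.7, 140.1]
ee_rot: [0.695, 0.719, 0.0, -0.0]
wrist_force: [-0.4, -0.1, -4.9]
opening: 11.4
grasp_force: 30.0
t 11.33 tcp [562.   53.7 140.1] yaw 2.0 tilt [ 0.  0. -1.] open 11.361531089294063 gf 29.996780455112457 F [-0.4 -0.1 -4.9] j7 -0.03
units [-0.   -0.02  0.16] turn -0.0
roof 7737 706.5532519643068
sill 274
((618.5155639648438, 102.90973663330078), (10.327104568481445, 26.87094497680664), 2.407853841781616) 12.747069988381632
```

View pics/w4.png

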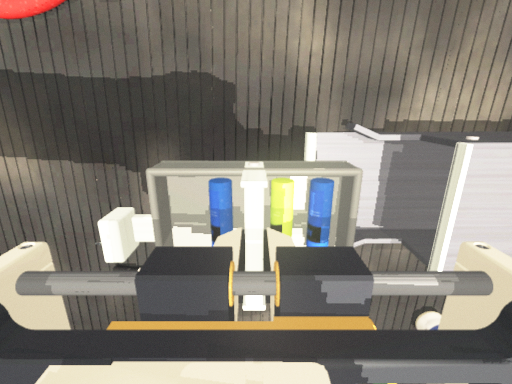

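Held tray, level; sill's left end at (311,155), guides at (380,133) and (380,242), hem at (450,200). I compute the channel centreline from the guides and hem.

```bash
python3 - <<'E'
from h import *
W=np.load('w4.npz')['W']; X,Y,Z=W[...,0],W[...,1],W[...,2]
T=np.load('top0.npz')['W']
def f(n,P):
    if len(P)<6: print(n,len(P));return
    r=cv2.minAreaRect(P[:,:2].astype(np.float32)); print(n,len(P),np.round(r[0],1),np.round(r[1],1),round(r[2],1),'z',np.median(P[:,2]).round(1),'min',P.min(0).round(1),'max',P.max(0).round(1))
f('sill',W[(Z>7)&(Z<18)&(X>600)&(X<640)&(Y>70)&(Y<130)])
for a,b in((683,693),(693,703)):
    f('gL',W[(Z>20)&(Z<30)&(X>a)&(X<b)&(Y>85)&(Y<130)]); f('gR',W[(Z>20)&(Z<30)&(X>a)&(X<b)&(Y>-15)&(Y<30)])
f('hem',W[(Z>95)&(Z<103)&(X>690)&(X<725)])
f('hemT',T[(T[...,2]>95)&(T[...,2]<105)&(T[...,0]>690)&(T[...,0]<725)&(T[...,1]>-20)&(T[...,1]<140)])
f('sillT',T[(T[...,2]>7)&(T[...,2]<18)&(T[...,0]>600)&(T[...,0]<640)&(T[...,1]>-20)&(T[...,1]<140)])
f('roofT',T[(T[...,2]>84)&(T[...,2]<95)&(T[...,0]>725)&(T[...,0]<860)&(T[...,1]>-20)&(T[...,1]<140)])
f('floor',W[(Z>1)&(Z<6)&(X>640)&(X<675)&(Y>-20)&(Y<140)])
E
```

```text
sill 274 [618.5 102.9] [10.3 26.9] 2.4 z 12.7 min [612.9  89.3   7. ] max [623.9 116.4  15.2]
gL 67 [687.8 116.8] [9.5 5.3] 3.0 z 26.5 min [683.1 114.   20.2] max [692.6 119.6  28.3]
gR 70 [688.    7.1] [10.   5.4] 1.1 z 26.4 min [683.1   4.3  20.1] max [693.    9.9  28.4]
gL 69 [698.  117.3] [9.8 5.4] 3.1 z 26.6 min [693.1 114.5  20.1] max [702.9 119.9  28.3]
gR 63 [698.1   7.4] [9.7 5.8] 3.9 z 26.3 min [693.1   4.2  21.1] max [702.8  10.3  27.6]
hem 1073 [711.4  68.4] [  6.7 103.7] 1.7 z 98.0 min [706.6  16.5  95. ] max [715.7 120.2 100.4]
hemT 61 [714.8  60. ] [  8.7 113.7] 2.2 z 98.6 min [708.9   3.   95. ] max [720.4 116.7 103.3]
sillT 119 [627.9  55.5] [ 23.8 114.3] 0.2 z 12.3 min [615.9  -1.7   7. ] max [639.9 112.6  17.8]
roofT 1422 [785.1  62.1] [124.2 116.7] 2.0 z 90.8 min [725.    2.   84.1] max [849.  122.3  95. ]
floor 990 [657.7 109.5] [55.5 35.1] 89.3 z 2.7 min [640.   81.5   1. ] max [675.  137.3   5.9]
```

The channel centre is at y≈62 at x≈688, with guide spacing 110 as expected. The yaw is 2° and the bay origin is at about (620,59.4). I move the nose over the sill and lower it.

```bash
c="python3 -m creep"
$c '[0,0.06,0.3,0,0, 0,0.06,0.3,0,0, 0,0.06,0.3,0.3,0, 0,0,0,0.5,0, 0,0,0,0.5,0]' >/dev/null
$c '[0,0,0,0.5,0, 0,0,0,0.4,0, 0,0,0,0.3,0, 0,0,0,0.1,0, 0,0,0,0,0]' 
$c '[0,0,0,0.1,0, 0,0,0,0.1,0, 0,0,0,0.1,0, 0,0,0,0,0]'
$c '[0,0,0,0.1,0, 0,0,0,0.1,0, 0,0,0,0,0]'
python3 - <<'E'
from h import *
togo(580,58,77,2)
E
```

```text
time_s: 12.22
tcp_pos: [579.2, 57.9, 87.1]
ee_rot: [0.695, 0.719, -0.001, -0.001]
wrist_force: [0.4, -0.7, -5.8]
opening: 11.7
grasp_force: 30.0
time_s: 12.55
tcp_pos: [580.0, 58.1, 82.3]
ee_rot: [0.695, 0.719, 0.0, 0.0]
wrist_force: [-0.3, 0.9, -3.4]
opening: 11.5
grasp_force: 30.0
time_s: 12.8
tcp_pos: [576.6, 58.0, 79.2]
ee_rot: [0.695, 0.719, -0.002, -0.002]
wrist_force: [-12.6, -1.8, 16.0]
opening: 11.4
grasp_force: 30.6
t 12.8 tcp [576.6  58.   79.2] yaw 2.0 tilt [-0.006  0.    -1.   ] open 11.392986397093312 gf 30.5966342613101 F [-12.6  -1.8  16. ] j7 -0.02
units [-0.01  0.17  0.11] turn -0.0
```

```bash
c="python3 -m creep"
$c '[0,0,0,-0.1,0, 0,0,0,0,0, 0.2,0,0,0,0, 0.3,0,0,0,0, 0.4,0,0,0,0]' 
$c '[0.4,0,0,0,0, 0.5,0,0,0,0, 0.6,0,0,0,0, 0.7,0,0,0,0]'
$c '[0.8,0,0,-0.5,0, 0.9,0,0,-1,0, 1,0,0,-1,0, 1,0,0,-1,0, 1,0,0,-1,0]'
$c '[1,0,0,-1,0, 1,0,0,-1,0, 1,0,0,-1,0, 1,0,0,-1,0, 1,0,0,0,0]'
python3 - <<'E'
from h import *
togo(520,58,200,92)
im,W=cloud('wrist'); cv2.imwrite('pics/w5.png',im); np.savez('w5.npz',im=im,W=W)
E
```

```text
time_s: 13.22
tcp_pos: [580.8, 58.1, 80.6]
ee_rot: [0.695, 0.719, 0.001, 0.001]
wrist_force: [0.2, 0.2, 0.6]
opening: 26.9
grasp_force: 0.0
time_s: 13.55
tcp_pos: [580.2, 58.0, 80.3]
ee_rot: [0.695, 0.719, 0.0, 0.0]
wrist_force: [0.3, -0.6, -0.1]
opening: 52.4
grasp_force: 0.0
time_s: 13.97
tcp_pos: [579.9, 57.9, 171.8]
ee_rot: [0.695, 0.719, 0.0, 0.0]
wrist_force: [0.1, 0.3, -0.1]
opening: 85.6
grasp_force: 0.0
time_s: 14.38
tcp_pos: [582.5, 58.2, 255.5]
ee_rot: [0.695, 0.719, 0.003, 0.002]
wrist_force: [0.2, 0.6, 1.2]
opening: 91.8
grasp_force: 0.0
t 14.38 tcp [582.5  58.2 255.5] yaw 2.0 tilt [ 0.008  0.001 -1.   ] open 91.79573450951227 gf 0.0 F [0.2 0.6 1.2] j7 -0.05
units [ 0.09 -3.14  2.75] turn 22.49
```

View pics/w5.png

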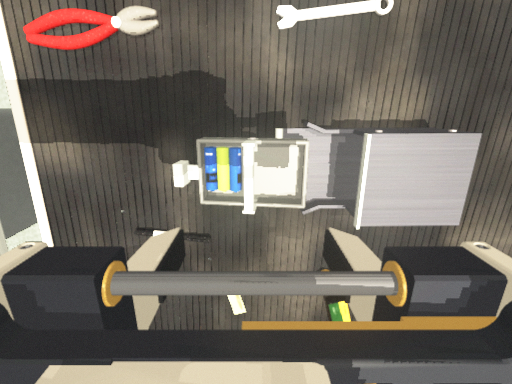

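The tray rests with its nose on the sill at (305,170) and its tail to the left; the cells have rolled to the tail end. The tab is at (181,174). I measure it.

```bash
python3 - <<'E'
from h import *
W=np.load('w5.npz')['W']
def f(n,m):
    P=W[m]; r=cv2.minAreaRect(P[:,:2].astype(np.float32)); print(n,len(P),np.round(r[0],1),np.round(r[1],1),round(r[2],1),'z',np.median(P[:,2]).round(1),'min',P.min(0).round(1),'max',P.max(0).round(1))
Z=W[...,2]; r=np.zeros(Z.shape,bool); r[155:192,168:190]=1
f('tab',r&(Z>40)&(Z<65))
r[:]=0; r[132:220,240:260]=1; f('handle',r&(Z>58)&(Z<85))
r[:]=0; r[132:212,194:312]=1; f('rim',r&(Z>26)&(Z<56))
for u,v in((202,145),(202,200),(303,145),(303,200)): print(W[v,u].round(1))
E
```

```text
tab 300 [482.1  53.5] [14.8 32.2] 2.2 z 50.0 min [474.3  37.3  40.1] max [489.5  69.6  52.9]
handle 784 [577.   56.7] [17.4 92. ] 2.0 z 73.2 min [566.7  10.8  58.1] max [587.2 102.8  75.8]
rim 2114 [585.6  50.7] [172.3 108.2] 0.8 z 36.7 min [499.6  -2.4  26. ] max [672.5 105.8  56. ]
[509.7  90.2  18.9]
[510.6  13.2  34.4]
[652.1  95.7  23.1]
[653.   24.6  53.8]
```

```bash
c="python3 -m creep"
$c '[0.7,0,-1,0,-1, 0.7,0,-1,0,-1, 0.7,0,-1,0,-1, 0.7,0,0,0,-1, 0.7,0,0,0,-1]' >/dev/null
$c '[0.7,0,0,0,-1, 0.7,0,0,0,-1, 0.7,0,0,0,-1, 0.7,0,0,0,-1, 0.7,0,0,0,-1]' >/dev/null
$c '[0.7,0,0,0,-1, 0.7,0,0,0,-1, 0.7,0,0,0,-1, 0.7,0,0,0,-1, 0.7,0,0,0,-1]' >/dev/null
$c '[0.7,0,0,0,-1, 0.7,0,0,0,-1, 0.7,0,0,0,-1, 0.7,0,0,0,-1, 0.7,0,0,0,-1]' >/dev/null
$c '[0.7,0,0,0,-1, 0.7,0,0,0,-1, 0.7,0,0,0,-0.5, 0.7,0,0,0,0, 0.7,0,0,0,0]' 
python3 - <<'E'
from h import *
togo(483,53.5,32,92)
E
```

```text
time_s: 16.52
tcp_pos: [519.8, 51.6, 249.6]
ee_rot: [-0.017, 1.0, -0.0, -0.001]
wrist_force: [0.3, 0.0, 0.4]
opening: 64.3
grasp_force: 0.0
t 16.52 tcp [519.8  51.6 249.6] yaw 91.9 tilt [-0.001 -0.    -1.   ] open 64.31550509943825 gf 0.0 F [0.3 0.  0.4] j7 1.45
units [ 1.82  0.16 10.88] turn -0.02
```

```bash
c="python3 -m creep"
$c '[0.7,0.9,0.16,0,0, 0.7,0.92,0,0,0, 0.7,0,0,1,0, 0.7,0,0,1,0, 0.7,0,0,1,0]' >/dev/null
$c '[0.7,0,0,1,0, 0.7,0,0,1,0, 0.7,0,0,1,0, 0.7,0,0,1,0, 0.7,0,0,1,0]' 
$c '[0.7,0,0,1,0, 0.7,0,0,1,0, 0.7,0,0,0.5,0, 0.7,0,0,0.4,0, 0.7,0,0,0,0]' 
python3 - <<'E'
from h import *
togo(483,53.5,32,92)
im,W=cloud('wrist'); cv2.imwrite('pics/w6.png',im)
E
```

```text
time_s: 17.35
tcp_pos: [483.6, 53.7, 89.1]
ee_rot: [-0.017, 1.0, -0.0, -0.0]
wrist_force: [-0.3, -0.4, -0.6]
opening: 64.2
grasp_force: 0.0
time_s: 17.77
tcp_pos: [482.8, 53.6, 30.9]
ee_rot: [-0.017, 1.0, -0.0, -0.001]
wrist_force: [0.0, -0.2, 0.4]
opening: 64.2
grasp_force: 0.0
t 17.77 tcp [482.8  53.6  30.9] yaw 92.0 tilt [-0.003 -0.    -1.   ] open 64.22501093308614 gf 0.0 F [ 0.  -0.2  0.4] j7 1.41
units [-0.01 -0.   -0.06] turn -0.01
```

View pics/w6.png

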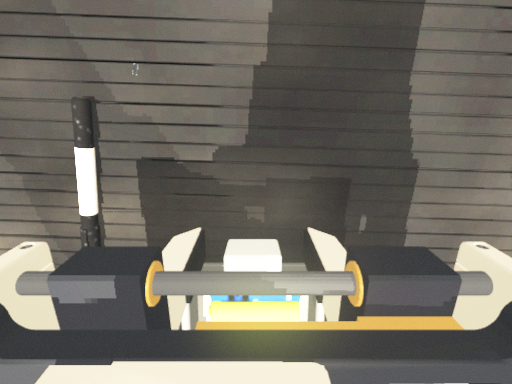

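The tab at (253,255) is centred between the fingers and the marker is well clear. I close, wait for the grip, then raise the tail level with the sill.

```bash
c="python3 -m creep"
$c '[0.3,0,0,0,0, 0.3,0,0,0,0, 0.3,0,0,0,0, 0.3,0,0,0,0, 0.2,0,0,0,0]' >/dev/null
$c '[0.2,0,0,0,0, 0.2,0,0,0,0, 0.2,0,0,0,0, 0,0,0,0,0, 0,0,0,0,0]' 
$c '[0,0,0,-0.15,0, 0,0,0,-0.15,0, 0,0,0,-0.15,0, 0,0,0,0,0]' 
$c '[0,0,0,-0.15,0, 0,0,0,-0.1,0, 0,0,0,-0.1,0, 0,0,0,0,0]' 
python3 - <<'E'
from h import *
togo(483,53.5,32,92)
o=get_obs();R=Ro.from_quat(o['ee_rot']).as_matrix();p=np.array(o['tcp_pos'])
im,W=cloud('top'); cv2.imwrite('pics/t7.png',im)
Z=W[...,2]
m=(Z>50)&(Z<90)&(abs(W[...,0]-577)<25)&(abs(W[...,1]-57)<60); P=W[m]; print(len(P),np.median(P,0).round(1), cv2.minAreaRect(P[:,:2].astype(np.float32)) if len(P)>4 else '')
for lo in range(500,680,20):
  m=(abs(W[...,0]-lo)<10)&(Z>20)&(Z<56)&(abs(W[...,1]-57)<52); print(lo,m.sum(),np.percentile(Z[m],90).round(1) if m.sum() else '',end='; ')
E
```

```text
time_s: 18.65
tcp_pos: [484.0, 53.6, 32.5]
ee_rot: [-0.017, 1.0, 0.0, 0.0]
wrist_force: [-1.2, -0.7, 6.0]
opening: 31.8
grasp_force: 30.0
time_s: 18.98
tcp_pos: [483.2, 53.7, 41.1]
ee_rot: [-0.017, 1.0, -0.0, -0.001]
wrist_force: [-0.6, 0.0, -5.3]
opening: 31.8
grasp_force: 30.0
time_s: 19.32
tcp_pos: [483.9, 53.7, 48.4]
ee_rot: [-0.017, 1.0, 0.0, 0.0]
wrist_force: [0.3, 0.3, -4.5]
opening: 32.0
grasp_force: 30.0
t 19.32 tcp [483.9  53.7  48.4] yaw 92.0 tilt [ 0.  0. -1.] open 31.967376243924686 gf 29.999244511127472 F [ 0.3  0.3 -4.5] j7 1.41
units [ 0.04 -0.01  0.82] turn -0.0
147 [579.5  48.9  77.7] ((581.4574584960938, 53.70424270629883), (34.16022491455078, 89.69401550292969), 4.273157119750977)
500 0 ; 520 8 47.7; 540 112 44.7; 560 119 39.5; 580 28 52.7; 600 60 50.1; 620 57 49.5; 640 72 49.1; 660 86 51.4;
```

```bash
c="python3 -m creep"
$c '[0,-0.2,0.05,0,0, 0,-0.3,0,0,0, 0,-0.4,0,0,0, 0,-0.4,0,0,0, 0,-0.4,0,0,0]'
$c '[0,-0.4,0,0,0, 0,-0.4,0,0,0, 0,-0.4,0,0,0, 0,-0.4,0,0,0, 0,-0.4,0,0,0]'
python3 - <<'E'
from h import *
togo(483,53.5,32,92)
im,W=cloud('top'); Z=W[...,2]
for lo in range(560,720,20):
  m=(abs(W[...,0]-lo)<10)&(Z>20)&(Z<56)&(abs(W[...,1]-59)<49); print(lo,m.sum(),np.percentile(Z[m],90).round(1) if m.sum() else '',end='; ')
m=(Z>55)&(Z<90)&(abs(W[...,0]-655)<25)&(abs(W[...,1]-57)<60); P=W[m]; print(len(P),np.median(P,0).round(1), cv2.minAreaRect(P[:,:2].astype(np.float32)) if len(P)>4 else '')
E
```

```text
time_s: 19.78
tcp_pos: [518.8, 56.0, 48.2]
ee_rot: [-0.017, 1.0, 0.0, 0.0]
wrist_force: [-3.3, -0.9, 0.6]
opening: 32.0
grasp_force: 30.0
time_s: 20.2
tcp_pos: [556.6, 57.3, 48.5]
ee_rot: [-0.017, 1.0, -0.0, -0.002]
wrist_force: [-11.6, -0.5, 13.8]
opening: 32.0
grasp_force: 30.0
t 20.2 tcp [556.6  57.3  48.5] yaw 92.0 tilt [-0.004 -0.    -1.   ] open 32.02400069423465 gf 30.002068877220154 F [-11.6  -0.5  13.8] j7 1.43
units [ 3.68 -0.06  0.84] turn -0.0
560 0 ; 580 0 ; 600 9 48.9; 620 86 47.3; 640 65 46.5; 660 28 49.9; 680 91 49.0; 700 102 49.7; 106 [652.3  41.2  79.1] ((652.7571411132812, 47.717830657958984), (13.54727554321289, 70.70925903320312), 1.31694495677948)
```

```bash
c="python3 -m creep"
$c '[0,0,0,-0.15,0, 0,0,0,-0.1,0, 0,0,0,0,0]'
$c '[0,-0.2,0,-0.05,0, 0,-0.2,0,-0.05,0, 0,-0.2,0,0,0, 0,0,0,0,0]'
python3 - <<'E'
from h import *
togo(483,53.5,32,92)
E
```

```text
time_s: 20.5
tcp_pos: [559.0, 57.3, 53.5]
ee_rot: [-0.017, 1.0, 0.0, 0.001]
wrist_force: [2.1, -0.8, -3.0]
opening: 31.7
grasp_force: 30.0
time_s: 20.83
tcp_pos: [570.9, 57.7, 55.2]
ee_rot: [-0.017, 1.0, 0.0, 0.001]
wrist_force: [1.2, 0.8, -3.8]
opening: 31.7
grasp_force: 30.0
t 20.83 tcp [570.9  57.7  55.2] yaw 92.0 tilt [ 0.001  0.    -1.   ] open 31.67270101038859 gf 29.999400973320007 F [ 1.2  0.8 -3.8] j7 1.43
units [ 4.4  -0.06  1.15] turn -0.0
```

```bash
c="python3 -m creep"
$c '[0,-0.3,0,0,0, 0,-0.3,0,0,0, 0,-0.3,0,0,0, 0,0,0,0,0]'
python3 - <<'E'
from h import *
togo(483,53.5,32,92)
im,W=cloud('top'); Z=W[...,2]
for y in (20,40,60,80,100):
  m=(abs(W[...,1]-y)<10)&(W[...,0]>660)&(W[...,0]<705)&(Z>60)&(Z<95); P=W[m]; print(y,len(P),P[:,2].max().round(1) if len(P) else '',np.median(P,0).round(1) if len(P) else '')
for lo in range(600,720,20):
  m=(abs(W[...,0]-lo)<10)&(Z>20)&(Z<60)&(abs(W[...,1]-61)<49); print(lo,m.sum(),np.percentile(Z[m],90).round(1) if m.sum() else '',end='; ')
cv2.imwrite('pics/t8.png',cv2.resize(im[100:240,110:250],(700,560)))
im,W=cloud('scene'); cv2.imwrite('pics/s8.png',im); Z=W[...,2]
m=(abs(W[...,1]-60)<48)&(W[...,0]>660)&(W[...,0]<712)&(Z>60)&(Z<95); P=W[m]; print('scene',len(P),np.percentile(P,[50,95],axis=0).round(1) if len(P) else '')
E
```

```text
time_s: 21.17
tcp_pos: [589.7, 58.4, 55.1]
ee_rot: [-0.017, 1.0, 0.0, 0.001]
wrist_force: [1.1, 0.5, -4.2]
opening: 31.8
grasp_force: 30.0
t 21.17 tcp [589.7  58.4  55.1] yaw 92.0 tilt [ 0.002  0.    -1.   ] open 31.843776393487968 gf 29.999185502529144 F [ 1.1  0.5 -4.2] j7 1.44
units [ 5.34 -0.06  1.15] turn -0.01
20 29 78.7 [687.6  18.5  73.3]
40 28 78.7 [686.2  40.   74.1]
60 30 79.9 [684.4  61.1  73.1]
80 17 77.3 [687.   76.   74.1]
100 0  
600 0 ; 620 0 ; 640 12 48.6; 660 81 45.7; 680 116 34.5; 700 55 41.9; scene 36 [[679.3  76.2  69.9]
 [708.5  87.7  89. ]]
```

View pics/s8.png

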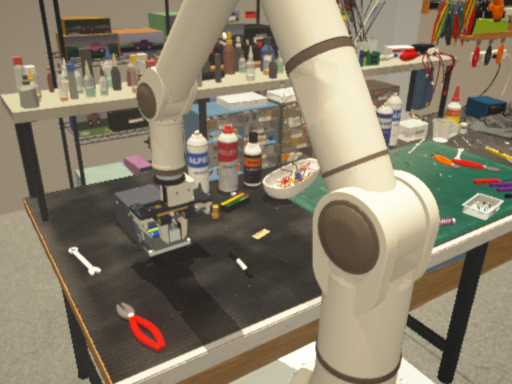

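Handle top is at ~76 mm under the 88 mm roof and the nose is down on the floor. The scene view shows the tray entering the bay at (165,225). I push on, then lower the tail.

```bash
c="python3 -m creep"
$c '[0,-0.25,0,0,0, 0,-0.25,0,0,0, 0,-0.25,0,0,0, 0,-0.25,0,0,0, 0,0,0,0,0]'
$c '[0,-0.1,0,0,0, 0,0,0,0.15,0, 0,0,0,0.15,0, 0,0,0,0,0]'
python3 - <<'E'
from h import *
togo(483,53.5,32,92)
E
```

```text
time_s: 21.68
tcp_pos: [609.3, 59.1, 55.3]
ee_rot: [-0.017, 1.0, 0.0, 0.001]
wrist_force: [0.7, -0.3, -4.5]
opening: 31.9
grasp_force: 30.0
time_s: 22.02
tcp_pos: [609.6, 59.1, 48.8]
ee_rot: [-0.017, 1.0, 0.0, 0.0]
wrist_force: [-2.0, 0.5, -0.5]
opening: 32.0
grasp_force: 30.0
t 22.02 tcp [609.6  59.1  48.8] yaw 92.0 tilt [ 0.  0. -1.] open 32.01521315645273 gf 29.999991953372955 F [-2.   0.5 -0.5] j7 1.44
units [ 6.34 -0.06  0.84] turn -0.0
```

```bash
c="python3 -m creep"
$c '[0,0,0,0.1,0, 0,0,0,0.1,0, 0,0,0,0,0]'
$c '[0,0,0,0.1,0, 0,0,0,0.1,0, 0,0,0,0,0]'
python3 - <<'E'
from h import *
togo(483,53.5,32,92)
E
```

```text
time_s: 22.27
tcp_pos: [609.4, 59.1, 44.8]
ee_rot: [-0.017, 1.0, 0.0, -0.0]
wrist_force: [-2.3, 0.0, -0.7]
opening: 32.1
grasp_force: 30.0
time_s: 22.52
tcp_pos: [609.6, 59.1, 40.7]
ee_rot: [-0.017, 1.0, 0.0, -0.0]
wrist_force: [-2.9, -0.3, 0.4]
opening: 31.7
grasp_force: 30.0
t 22.52 tcp [609.6  59.1  40.7] yaw 92.0 tilt [-0.  0. -1.] open 31.66212395207611 gf 30.000091195106506 F [-2.9 -0.3  0.4] j7 1.44
units [ 6.33 -0.06  0.44] turn -0.0
```

Lowering freely. I set it down the last bit, then push slowly while watching the force.

```bash
c="python3 -m creep"
$c '[0,0,0,0.1,0, 0,0,0,0,0]'
$c '[0,-0.1,0,0,0, 0,-0.1,0,0,0, 0,0,0,0,0]'
$c '[0,-0.1,0,0,0, 0,-0.1,0,0,0, 0,0,0,0,0]'
$c '[0,-0.1,0,0,0, 0,-0.1,0,0,0, 0,0,0,0,0]'
```

```text
time_s: 22.68
tcp_pos: [609.9, 59.1, 39.2]
ee_rot: [-0.017, 1.0, 0.0, 0.0]
wrist_force: [-1.8, 1.1, 2.1]
opening: 32.0
grasp_force: 30.0
time_s: 22.93
tcp_pos: [613.9, 59.2, 39.2]
ee_rot: [-0.017, 1.0, 0.0, 0.0]
wrist_force: [-3.2, -0.9, 2.5]
opening: 31.7
grasp_force: 30.0
time_s: 23.18
tcp_pos: [617.9, 59.4, 39.2]
ee_rot: [-0.017, 1.0, 0.0, 0.0]
wrist_force: [-3.8, -0.4, 3.3]
opening: 31.7
grasp_force: 30.0
time_s: 23.43
tcp_pos: [621.8, 59.5, 39.2]
ee_rot: [-0.017, 1.0, 0.0, 0.0]
wrist_force: [-4.3, 0.4, 1.9]
opening: 31.4
grasp_force: 30.0
```

```bash
c="python3 -m creep"
$c '[0,-0.1,0,0,0, 0,-0.1,0,0,0, 0,0,0,0,0]'
$c '[0,-0.1,0,0,0, 0,-0.1,0,0,0, 0,0,0,0,0]'
```

```text
time_s: 23.68
tcp_pos: [625.6, 59.6, 39.1]
ee_rot: [-0.017, 1.0, -0.0, -0.0]
wrist_force: [-3.9, 0.2, 3.3]
opening: 31.4
grasp_force: 30.0
time_s: 23.93
tcp_pos: [629.4, 59.8, 39.1]
ee_rot: [-0.017, 1.0, 0.0, -0.0]
wrist_force: [-4.6, -0.4, 5.0]
opening: 32.4
grasp_force: 30.0
```

```bash
c="python3 -m creep"
$c '[0,-0.1,0,0,0, 0,-0.1,0,0,0, 0,0,0,0,0]'
$c '[0,-0.1,0,0,0, 0,0,0,0,0]'
```

```text
time_s: 24.18
tcp_pos: [630.5, 59.8, 39.1]
ee_rot: [-0.017, 1.0, -0.0, -0.003]
wrist_force: [-12.7, -0.6, 12.3]
opening: 32.0
grasp_force: 30.0
time_s: 24.35
tcp_pos: [630.6, 59.8, 39.0]
ee_rot: [-0.017, 1.0, -0.0, -0.005]
wrist_force: [-17.7, -1.7, 16.4]
opening: 31.5
grasp_force: 30.0
```

The force rises sharply at 630.5 (tail at bay x ≈ 32 mm), so the stop is solid. I release, retreat and check.

```bash
c="python3 -m creep"
$c '[0.2,0,0,0,0, 0.45,0,0,0,0, 0.55,0,0,0,0, 0.6,0,0,0,0, 0.6,0,0,0,0]' >/dev/null
$c '[0.6,0,0,0,0, 0.6,0,0,-0.5,0, 0.6,0,0,-1,0, 0.6,0,0,-1,0, 0.6,0,0,-1,0]'
$c '[0.6,0.5,0,-1,0, 0.6,1,0,-1,0, 0.6,1,0,-1,0, 0.6,1,0,-1,0, 0.6,1,0,0,0]'
$c '[0.6,1,0,0,0, 0.6,1,0,0,0, 0.6,0,0,0,0]'
python3 - <<'E'
from h import *
togo(483,53.5,32,92)
im,W=cloud('top'); Z=W[...,2]
a,w=cloud('wrist')
cv2.imwrite('pics/f9.png',np.hstack([cv2.resize(im[100:240,110:250],(400,400),interpolation=2),cv2.resize(a,(400,300))[[*range(300)]+[299]*100]]))
for n,V in(('top',W),('wrist',w)):
  z=V[...,2]
  m=(z>38)&(z<66)&(abs(V[...,0]-632)<25)&(abs(V[...,1]-60)<25); P=V[m]; print(n,'tab',len(P),np.median(P,0).round(1) if len(P) else '',cv2.minAreaRect(P[:,:2].astype(np.float32)) if len(P)>4 else '')
  for lo in(660,675,690): 
    m=(abs(V[...,0]-lo)<8)&(z>20)&(z<60)&(abs(V[...,1]-61)<48); print(lo,m.sum(),np.percentile(z[m],[50,95]).round(1) if m.sum() else '')
E
```

```text
time_s: 25.18
tcp_pos: [635.8, 59.9, 110.3]
ee_rot: [-0.017, 1.0, 0.0, 0.0]
wrist_force: [-1.0, 0.5, 0.3]
opening: 55.2
grasp_force: 0.0
time_s: 25.6
tcp_pos: [547.8, 57.2, 194.0]
ee_rot: [-0.017, 1.0, 0.0, 0.004]
wrist_force: [1.5, -0.5, 0.2]
opening: 55.3
grasp_force: 0.0
time_s: 25.85
tcp_pos: [502.2, 55.3, 189.7]
ee_rot: [-0.018, 1.0, -0.0, -0.001]
wrist_force: [-1.2, -0.0, 0.7]
opening: 55.5
grasp_force: 0.0
t 25.85 tcp [502.2  55.3 189.7] yaw 92.0 tilt [-0.002 -0.    -1.   ] open 55.47039223837984 gf 0.0 F [-1.2 -0.   0.7] j7 1.43
units [ 0.94 -0.05  7.89] turn 0.0
top tab 73 [631.4  56.3  55.5] ((637.36962890625, 58.70574951171875), (32.883121490478516, 46.308013916015625), 0.33229121565818787)
660 56 [37.2 40.5]
675 29 [36.2 39.9]
690 29 [35.8 39. ]
wrist tab 0  
660 64 [37.  38.1]
675 89 [37.1 38.3]
690 99 [36.8 38.1]
```

View pics/f9.png

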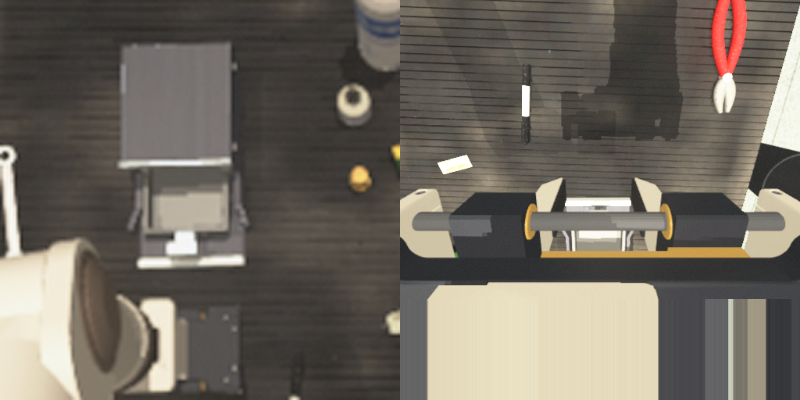

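```bash
python3 - <<'E'
from h import *
for n in('wrist','top'):
  im,V=cloud(n); X,Y,z=V[...,0],V[...,1],V[...,2]
  def q(t,m): print(n,t,m.sum(),np.nanpercentile(z[m],[5,50,95]).round(1) if m.sum() else '')
  q('bench',(X>560)&(X<608)&(abs(Y-60)<90)&(z<8)&(z>-8))
  q('sill',(X>610)&(X<630)&(Y>0)&(Y<116)&(z>9)&(z<20))
  q('trayfloor',(X>665)&(X<690)&(abs(Y-62)<35)&(z<20))
  q('guideL',(X>685)&(X<708)&(Y>113)&(Y<121)&(z>20)); q('guideR',(X>685)&(X<708)&(Y>3)&(Y<11)&(z>20))
  q('rimL',(X>660)&(X<705)&(Y>103)&(Y<109)&(z>20)); q('rimR',(X>660)&(X<705)&(Y>14)&(Y<20)&(z>20))
  q('tailrim',(X>648)&(X<660)&(abs(Y-62)<40)&(z>25)&(z<45))
print(get_obs()['time_s'])
E
```

```text
wrist bench 3325 [-2.2 -0.7  0.5]
wrist sill 529 [ 9.7 12.7 14.3]
wrist trayfloor 166 [5.4 6.6 7.6]
wrist guideL 58 [25.  26.4 27.3]
wrist guideR 65 [23.1 26.3 27.3]
wrist rimL 117 [22.  36.9 38.2]
wrist rimR 92 [34.8 37.1 38.2]
wrist tailrim 0 
top bench 510 [-4.4 -0.6  3.5]
top sill 105 [ 9.9 12.9 16.9]
top trayfloor 175 [ 3.3  7.2 10.4]
top guideL 7 [25.6 26.8 29.5]
top guideR 8 [23.3 27.6 31.1]
top rimL 20 [33.4 37.1 39.4]
top rimR 33 [23.  36.2 41.9]
top tailrim 57 [32.7 37.1 40.7]
26.05
```

The tray floor reads 7 mm (3 + 4), so the tray is flat on the bay floor. The tail is about 32 mm behind the sill, the stop was felt solid, and the bystanders are untouched. I hand it in.

```bash
python3 -c "
from plant import *
print(close_job())"
```

```text
the job is handed in; nothing more can be done
None
```

I parked the tray in the bay and handed the job in: it lies flat behind the sill, pushed until the stop felt solid, though the cells (under the roof at the end) and the plate's travel couldn't be seen, and no verdict came back.

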